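Check a painted sample tile with a pen gauge

ROBOT

A 6-joint arm with a two-finger parallel gripper is mounted at the origin on the work surface. World frame = base frame: x ahead of the robot, y to its left, z up, the work surface at z = 0. Lengths are in m, angles in rad, forces in N, time in s.
With the tool pointing down it reaches from about 0.4 to 0.825 m from the base axis. Payload 7 kg.
Tool frame: the origin (TCP) lies between the finger pads; the fingertips stand 8 mm ahead of it and the grasp point (between the pads) lies 11 mm behind it (arm.finger_overhang is the distance from the TCP to the fingertips, in m); z points along the fingers, y is the line along which they close (so a half turn about z gives the same grasp; the last joint's range is limited). The gripper opens to 88 mm and grips with 3 to 60 N. Pads are 19 mm wide; open, the fingers measure 130 mm over their backs; the gripper's body (78 mm by 193 mm) begins 47 mm behind the grasp point.
Start: joints at [-0.958, 0.359, 0.012, 0, -1.224, -0.288], TCP at [0.215, -0.64, 0.235] pointing down, gripper open.
Joint ranges: [-3.07, 3.07], [-1.43, 2.12], [-1.02, 1.25], [-3.03, 1.67], [-3.05, -0], [-3.03, 3.03]. Speed limits (rad/s): [2.39, 2.39, 3.01, 3.14, 3.14, 3.14].

INTERFACE

Orientations are given as [roll, pitch, yaw] about the fixed x, y, z axes, in that order (R = Rz(yaw) Ry(pitch) Rx(roll)).
In Python, from station import arm gives the robot as it stands.
- The arm moves only by the tool move_arm, never from a script. Its argument "rows" is text: rows parted by semicolons, each of 7 numbers parted by spaces: the turn, a rotation vector about the tool's x, y, z in degrees, then the shift along the tool's x, y, z in m, then the finger opening in m, from 0 to 0.0876. A call has 1 to 8 rows; each row shifts and turns the commanded pose from where the row before left it, along the tool's axes as they then stand; what a row does not reach is not made up. A row lasts 1/8 s, in which the tool goes at most 62.5 mm and 10.7 degrees, less where a joint would pass 70% of its speed; a pose out of reach is approached as far as the arm can. A call is refused whole if a number of a shift passes 0.0625 or a number of a turn 10.7, either way. A call with a gripper value outside its range is refused whole. The fingers move at their own pace and stop on an object; "squeeze" is the grip in N (left out, the last holds). Time passes only in rows, so rows that do not move let the fingers close. It gives the time, the measured TCP pose, the force, the opening and the grip force at its end, in the units of the state.
- arm.get_state(): the state, without advancing time (a new reading comes with each control period).
- arm.grab_frame(name): name is "side" or "top" or "wrist"; returns (picture, depth): 420x560x3 uint8, blue, green, red; 420x560 float32, m along the optical axis (not along the pixel's ray), 0 where there is no reading.
- arm.camera_model(name): a dict with "mtx" (3x3 intrinsics, pixels), "k1" (the pictures are not rectified: a ray, as slopes to the right and down, at radius r is drawn at 1 + k1 r^2 times it, then the intrinsics apply), "camera_from_world" (4x4, takes a point from world to camera coordinates); the wrist camera has in their place "mount" (4x4, takes a point from camera to tool coordinates, whose origin is the TCP and whose axes are the flange's). Camera axes: x right, y down, z forward; pixel columns grow to the right and rows downward; lengths in m; the calibration is good to about 2 mm. A picture is of the moment at which its call begins: read the wrist's pose just before it. camera_model takes no time and is no camera call.
- arm.job_done(): hands the job in; it is judged then, once.
The state is a dict: "t": time; "q": joint angles; "qd": joint speeds; "joint_efforts": joint torques, N m; "eef_pos": TCP position; "ee_rot": TCP orientation; "force": force on the tool from outside, world axes, zero at the start; "moment": the same for the moment, N m; "width": finger opening in m; "gripper_force": force on a finger pad.
Only numpy, scipy, OpenCV 4.12 (cv2) and the standard library are available. Lean on these libraries where they do the work, as an engineer would, in place of code of your own. Each camera call takes 0.05 s, during which the arm holds its last target. There are 200 camera calls.

TASK

Hang the painted sample tile by its hole on the steel post of the sloped gauge rest, so that it lies flat on the slope with its ringed spot towards the lower end, and let go of it. Then draw the pen gauge out of its stand and hold it square to the tile's sloping face, with its sprung tip inside the ring and gently pressed about half-way in. Finish like that, still holding the gauge on the spot, and leave the plain tile, jar, brush and tape roll where they are.

Things in the scene. Friction and masses are not known exactly. Their poses are not given: they have to be found in the camera images.
- tile_center (a point): Centre of the loose sample tile, half-way up. White painted wooden tile 100 x 50 x 12 mm, 70 g, lying flat with its ringed face up. Its x runs along the 100 mm length towards the end with the hole, y across the 50 mm width, z up out of the ringed face. A plain tile of the same size, without hole or ring, lies near by; either may be the nearer one.
- tile_hole (a point): Centre of the tile's round through hole, at its underside: 18 mm across, 30 mm from the tile's centre along +x (6 mm below the centre's height). Axes as the tile's.
- spot (a point): Centre of the marked spot on the tile's upper face, 25 mm from the tile's centre along -x: a dark ring 20 mm inside and 25 mm outside diameter. z points out of the face; axes as the tile's.
- tile: The same sample tile; origin at the centre of its underside, axes as given for its centre.
- rest_face: The sloping plywood face of the fixed gauge rest, 135 mm along the slope, 100 mm wide. Its origin is at the foot of the post, on the face, 60 mm above the table; the steel post (10 mm diameter, 24 mm long) stands square to the face along +z. x points uphill and y across. The face leans 18 degrees from level and reaches 95 mm downhill and 40 mm uphill of the post. Fixed; its place and heading vary.
- probe: The pen gauge, 120 g, standing tip down in its stand. Its origin is at the shoulder under the square grip, z along the pen, away from the tip. The shoulder rests on the stand's top (65 mm above the table). Above it the square grip, 24 x 24 mm and 55 mm long, sides along the gauge's x and y; below it a steel barrel of 16 mm diameter and 40 mm length, then the sprung tip.
- probe_grip (a point): Middle of the gauge's square grip, on the pen's axis, 30 mm above the shoulder. Axes as the gauge's.
- probe_tip (a point): Very end of the gauge's sprung tip, on the axis, 54 mm below the shoulder (84 mm below the middle of the grip) when not pressed. The tip is 8 mm in diameter and stands out 14 mm from the barrel.
- plunger (a joint): How far the sprung tip is pushed into the gauge: 0 m out, 0.012 m fully in. The spring takes 1.5 N to start moving and 0.5 N per mm more: 4.5 N half-way, 7.5 N fully in, then a hard stop.
- stand: The gauge's fixed wooden stand, a block 75 x 75 x 65 mm high, origin at the centre of its underside, with a vertical through hole of 19 mm diameter that holds the gauge; lift the gauge straight up 60 mm to clear it. Its place and heading vary.
- blank: Bystander: loose plain white tile, 100 x 50 x 12 mm; origin at the centre of its underside.
- jar: Bystander: glass jar, 64 mm in diameter, 90 mm high; origin under its centre.
- brush: Bystander: wooden paint brush 190 mm long, lying on the table.
- tape: Bystander: paper tape roll lying flat, 90 mm in diameter, 24 mm high; origin under its centre.
Things that resemble listed ones, but are neither listed nor needed, are in the scene too. Of the things that look like the part that bears rest_face, take the one that is farthest to the robot's left at the start.

How it is judged:
On the way, in this order (a step that is already met when the one before it is completed fails the run):
1. the tile hangs on the post, flat on the slope, ringed spot at the lower end, let go (x of tile_hole in the frame of rest_face between -0.008 and 0.008 m and y of tile_hole in the frame of rest_face between -0.008 and 0.008 m and z of tile_hole in the frame of rest_face below 0.003 m and angle between the z axis of tile_center and the z axis of rest_face, either way round below 0.06 rad and x of spot in the frame of rest_face below -0.04 m and z of spot in the frame of rest_face above 0.006 m and contact force between the fingers and tile below 0.1 N), for 0.3 s.
2. the gauge is drawn out of its stand by the gripper (height (world z) of probe above 0.1 m and contact force between the fingers and probe above 1 N and contact force between probe and stand below 0.1 N), for 0.1 s.
At the end, for the whole second after the job is handed in: Tile on the post, flat on the slope (0.06 rad), spot downhill, let go. Gauge held by the gripper alone and still, within 0.14 rad of square to the tile's face, tip end within 8 mm of the spot's centre, pressed in 3 to 10 mm with 1.5 to 9 N (all of step 1 and contact force between the fingers and probe above 1 N and contact force between probe and stand below 0.1 N and distance between probe_tip and spot below 0.008 m and angle between the z axis of probe and the z axis of spot, either way round below 0.14 rad and value of joint plunger between 0.003 and 0.01 m and contact force between probe and tile between 1.5 and 9 N and linear speed of probe below 0.02 m/s); the arm keeps its last pose, push and grip.
It fails at once if the gauge is pressed hard on the tile (over 18 N) (contact force between probe and tile above 18 N).
It fails at once if the plain tile is disturbed (moved over 30 mm) (distance of blank from where it was at the start of the episode above 0.03 m).
It fails at once if the jar is disturbed (moved over 30 mm) (distance of jar from where it was at the start of the episode above 0.03 m).
It fails at once if the brush is disturbed (moved over 30 mm) (distance of brush from where it was at the start of the episode above 0.03 m).
It fails at once if the tape roll is disturbed (moved over 30 mm) (distance of tape from where it was at the start of the episode above 0.03 m).
It also fails if it takes over 58 s, if anything falls off the work surface, if the arm or the gripper's body presses on something with over 40 N, if the wrist force passes 120 N, or if a joint passes its speed limit or range.

## Working session

There is one attempt and no reset: what is moved stays moved. The work goes in short steps, Python scripts to look and compute and a tool call to move; the robot and the scene stay as the last step left them, time stands still between calls to the robot, and variables do not carry over. Pictures are saved under pics/ and viewed, at most 10 in all, crops included, and the job is handed in when it is done.

Besides the shell and the picture viewer there is one more tool, called after ">>>" as name(argument=value, ...), one argument or row to a line, values as JSON. move_arm: Moves the arm, as the interface text tells. Its arguments: {"type":"object","properties":{"rows":{"type":"string"},"squeeze":{"type":"number"}},"required":["rows"]}

```bash
ls; mkdir -p pics; cat > h.py <<'E'
import numpy as np, cv2
from station import arm
from scipy.spatial.transform import Rotation as R
def pose():
    s=arm.get_state(); T=np.eye(4); T[:3,:3]=R.from_euler('xyz',s['ee_rot']).as_matrix(); T[:3,3]=s['eef_pos']; return T
def grab(n,save=None):
    m=arm.camera_model(n)
    W=pose()@np.array(m['mount']) if n=='wrist' else np.linalg.inv(np.array(m['camera_from_world']))
    im,d=arm.grab_frame(n)
    np.savez(f'{n}.npz',im=im,d=d,W=W,K=m['mtx'],k1=m['k1'])
    if save: cv2.imwrite('pics/'+save,im)
    return load(n)
def load(n): return dict(np.load(f'{n}.npz'))
def rays(c,uv):
    uv=np.atleast_2d(uv).astype(float)
    K=np.array(c['K']); k=float(c['k1'])
    return cv2.undistortPoints(uv.reshape(-1,1,2),K,np.array([k,0,0,0])).reshape(-1,2)
def onplane(c,uv,z):
    r=rays(c,uv); D=np.c_[r,np.ones(len(r))]@c['W'][:3,:3].T; o=c['W'][:3,3]
    return o+D*((z-o[2])/D[:,2])[:,None]
def bydepth(c,uv):
    uv=np.atleast_2d(uv); d=c['d'][uv[:,1].astype(int),uv[:,0].astype(int)]
    r=rays(c,uv); return (np.c_[r,np.ones(len(r))]*d[:,None])@c['W'][:3,:3].T+c['W'][:3,3]
def proj(c,P):
    P=np.atleast_2d(P); Q=(P-c['W'][:3,3])@c['W'][:3,:3]; r=Q[:,:2]/Q[:,2:]
    f=1+float(c['k1'])*(r**2).sum(1); K=np.array(c['K']); return (r*f[:,None])*[K[0,0],K[1,1]]+[K[0,2],K[1,2]]
E
python3 - <<'E'
from h import *
a=[grab(n,n+'0.png') for n in('top','side')]
for c in a: print(c['W'].round(3).tolist(),c['K'].tolist(),c['k1'])
print(arm.get_state())
E
```

```text
pics
[[-0.0, -0.995, 0.101, 0.444], [-1.0, -0.001, -0.018, -0.09], [0.018, -0.101, -0.995, 1.197], [0.0, 0.0, 0.0, 1.0]] [[384.5690946776637, 0.0, 282.06955472905594], [0.0, 384.5690946776637, 216.4893934403384], [0.0, 0.0, 1.0]] -0.0646292012318374
[[-0.689, -0.42, 0.591, -0.334], [-0.724, 0.378, -0.576, 0.772], [0.018, -0.825, -0.565, 0.929], [0.0, 0.0, 0.0, 1.0]] [[516.000168073353, 0.0, 275.7761843604005], [0.0, 516.000168073353, 211.4166521778496], [0.0, 0.0, 1.0]] -0.03506961801400903
{'t': 0.1, 'q': array([-9.57919724e-01,  3.59323830e-01,  1.11461346e-02, -3.10674023e-04,
       -1.22409653e+00, -2.88107963e-01]), 'qd': array([ 0.00040993, -0.00313229,  0.0028974 ,  0.00070178, -0.00014825,
       -0.0001218 ]), 'joint_efforts': array([-1.95888832e-03, -5.84162879e+01,  2.93755549e+01,  7.01564580e+00,
        1.01969161e-02, -5.10868335e-05]), 'eef_pos': array([ 0.2152292 , -0.63931504,  0.23370855]), 'ee_rot': array([ 3.14009268e+00, -1.39936801e-04, -2.81692969e+00]), 'force': array([-0.32405394, -0.37325272,  0.19876071]), 'moment': array([ 0.00236671, -0.00332403,  0.02188111]), 'gripper_force': 0.0, 'width': 0.08762702785281712}
```

View pics/top0.png

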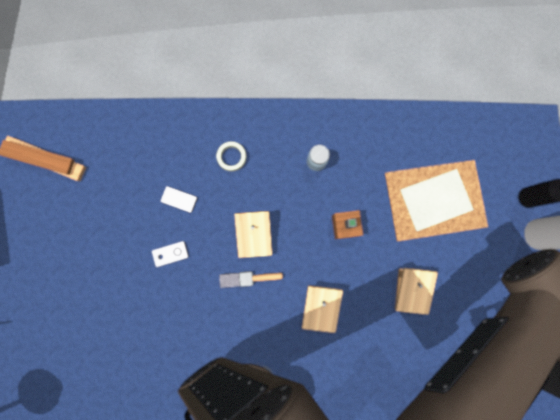

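View pics/side0.png

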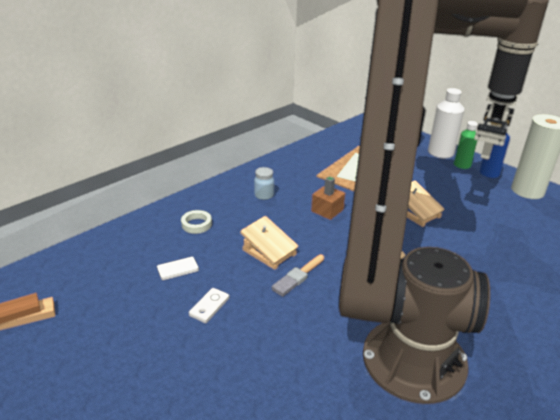

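The top view shows the following:
- **Rests:** candidates at (253,234), (322,310) and (416,291). The leftmost is (253,234).
- **Tiles:** the ringed one with the hole is at (170,254), the plain one at (179,199).
- **Gauge:** it stands in the brown stand at (347,225). The brown block at (40,158) is a different object.

Next I'll measure these and check close crops.

```bash
python3 - <<'E'
from h import *
c=load('top'); im=c['im']; s=load('side')
big=cv2.resize(im[180:280,130:290],(640,400),interpolation=cv2.INTER_CUBIC)
b2=cv2.resize(s['im'][200:330,150:310],(640,520),interpolation=cv2.INTER_CUBIC)
cv2.imwrite('pics/crop.png',np.hstack([cv2.resize(big,(400,250)),cv2.resize(b2,(400,250+75))[:250]]))
cv2.imwrite('pics/crop.png',np.vstack([cv2.resize(big,(480,300)),cv2.resize(b2[:400],(480,300))]))
hsv=cv2.cvtColor(im,cv2.COLOR_BGR2HSV)
w=((hsv[...,1]<60)&(hsv[...,2]>150)).astype(np.uint8); w[:110]=0
print('white')
for k in cv2.findContours(w,cv2.RETR_EXTERNAL,2)[0]:
    if 80<cv2.contourArea(k)<3000:
        r=cv2.minAreaRect(k); b=onplane(c,cv2.boxPoints(r),.012); print(np.round(r[0],1),cv2.contourArea(k),b[:,:2].mean(0).round(3),b[:,:2].round(3).tolist())
# dark spots within ringed tile
sub=hsv[240:270,150:192,2]; 
print('hole/ring',onplane(c,[[160,257],[178,252]],.012).round(3).tolist())
# rest: fit plane by depth
m=np.zeros(w.shape,np.uint8); wood=((hsv[...,0]<35)&(hsv[...,1]>50)&(hsv[...,2]>120)).astype(np.uint8)
def rest(c,x0,x1,y0,y1):
    h=cv2.cvtColor(c['im'],cv2.COLOR_BGR2HSV); mm=(h[...,0]<35)&(h[...,1]>40)&(h[...,2]>110)
    v,u=np.nonzero(mm[y0:y1,x0:x1]); uv=np.c_[u+x0,v+y0]; P=bydepth(c,uv); return uv,P
for n,(cc,bx) in {'top':(c,(228,280,205,264)),'side':(s,(235,305,212,272))}.items():
    uv,P=rest(cc,*bx); P0=P; 
    ok=(P[:,2]>.02)&(P[:,2]<.11)
    for _ in range(8):
        A=np.c_[P[ok][:,:2],np.ones(ok.sum())]; k=np.linalg.lstsq(A,P[ok][:,2],rcond=None)[0]
        res=P[:,2]-np.c_[P[:,:2],np.ones(len(P))]@k; ok=abs(res)<max(.004,0)
    nrm=np.r_[-k[:2],1]; nrm/=np.linalg.norm(nrm)
    print(n,ok.sum(),len(ok),'slope',np.degrees(np.arccos(nrm[2])),'uphill dir',np.degrees(np.arctan2(k[1],k[0])),k, P[ok].min(0),P[ok].max(0))
    mk=np.zeros(w.shape,np.uint8); mk[uv[ok][:,1],uv[ok][:,0]]=1
    kk=max(cv2.findContours(mk,0,2)[0],key=cv2.contourArea); r=cv2.minAreaRect(kk); bp=cv2.boxPoints(r)
    ry=rays(cc,bp); D=np.c_[ry,np.ones(4)]@cc['W'][:3,:3].T; o=cc['W'][:3,3]
    t=(k[2]+k[:2]@o[:2]-o[2])/(D[:,2]-D[:,:2]@k[:2]); print('corners',(o+D*t[:,None]).round(3).tolist())
# stand / gauge
uv=np.array([(u,v) for v in range(205,245) for u in range(328,370)]); P=bydepth(c,uv)
t=(P[:,2]>.055)&(P[:,2]<.075); pts=P[t][:,:2].astype(np.float32); print('stand',cv2.minAreaRect(pts),t.sum())
t=(P[:,2]>.10); print('grip',cv2.minAreaRect(P[t][:,:2].astype(np.float32)),P[t].mean(0),P[t].max(0),t.sum())
E
```

```text
white
[327.3 297.9] 193.5 [ 0.315 -0.249] [[0.294, -0.216], [0.346, -0.225], [0.336, -0.281], [0.284, -0.272]]
[236.1 279.3] 399.5 [0.372 0.03 ] [[0.391, 0.083], [0.396, -0.021], [0.352, -0.024], [0.348, 0.08]]
[423.4 279.5] 138.0 [ 0.369 -0.549] [[0.348, -0.519], [0.396, -0.527], [0.39, -0.579], [0.341, -0.571]]
[169.4 253.7] 577.0 [0.449 0.236] [[0.46, 0.296], [0.491, 0.193], [0.438, 0.176], [0.407, 0.278]]
[543.1 240.7] 343.5 [ 0.488 -0.952] [[0.509, -0.896], [0.513, -1.009], [0.466, -1.008], [0.463, -0.895]]
[252.5 234.3] 796.5 [ 0.51 -0.02] [[0.576, 0.039], [0.584, -0.067], [0.443, -0.077], [0.436, 0.027]]
[178.2 198.9] 552.5 [0.619 0.213] [[0.61, 0.272], [0.664, 0.254], [0.628, 0.154], [0.575, 0.172]]
[436.3 199.4] 2642.5 [ 0.62  -0.601] [[0.652, -0.482], [0.724, -0.673], [0.588, -0.719], [0.518, -0.529]]
[318.  155.5] 336.5 [ 0.759 -0.224] [[0.793, -0.193], [0.793, -0.257], [0.725, -0.256], [0.725, -0.192]]
[230.5 155.5] 667.0 [0.758 0.052] [[0.805, 0.098], [0.805, 0.007], [0.711, 0.006], [0.711, 0.097]]
hole/ring [[0.439, 0.264, 0.012], [0.454, 0.209, 0.012]]
top 1284 1429 sl
[... 154 characters left out ...]
7560023]
corners [[0.568, 0.029, 0.073], [0.575, -0.07, 0.073], [0.446, -0.079, 0.031], [0.439, 0.023, 0.031]]
side 1173 1797 slope 18.044611051334776 uphill dir 4.434260728240269 [ 0.32480556  0.02518781 -0.11352715] [ 0.38214785 -0.07499239  0.01171531] [0.57324657 0.03623914 0.07305896]
corners [[0.561, 0.037, 0.07], [0.593, -0.069, 0.077], [0.443, -0.075, 0.029], [0.42, 0.027, 0.024]]
stand ((0.5372413396835327, -0.3051266074180603), (0.07504501193761826, 0.07612951099872589), 6.88141393661499) 540
grip ((0.4990626573562622, -0.20131568610668182), (0.026391487568616867, 0.24765397608280182), 20.22860336303711) [ 0.53030214 -0.28902189  0.19071461] [ 0.54966418 -0.08968893  1.19747549] 90
```

View pics/crop.png

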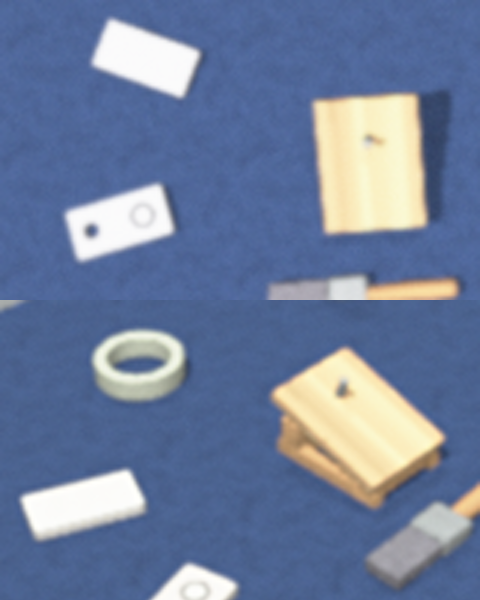

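The crops confirm it. The tile's hole (90,231 in the crop) is at the far-left end and the ring is at (142,215). The rest is the left one, with its post towards its far, uphill end. Next I'll plan the moves.

```bash
cat >> h.py <<'E'
def down(yaw,p,tilt=0,ax=None):
    "tool pose with tool x at world yaw (deg), pointing down"
    T=np.eye(4); T[:3,:3]=(R.from_euler('z',yaw,degrees=True)*R.from_euler('x',180,degrees=True)).as_matrix(); T[:3,3]=p; return T
def rows(A,B,n=None):
    "equal rows (turn deg, shift m) taking A to B"
    M=np.linalg.inv(A)@B; rv=R.from_matrix(M[:3,:3]).as_rotvec(degrees=True); d=M[:3,3]
    if n is None: n=int(max(1,np.ceil(np.abs(rv).max()/10),np.ceil(np.linalg.norm(d)/.055)))
    S=sum(R.from_rotvec(rv*k/n,degrees=True).as_matrix() for k in range(n)); s=np.linalg.solve(S,d)
    print(n,'x',np.round(rv/n,2),np.round(s,4),'| total',rv.round(1),d.round(4))
E
python3 - <<'E'
from h import *
m=arm.camera_model('wrist'); print(np.round(m['mount'],3).tolist(),np.round(m['mtx'],1).tolist(),arm.finger_overhang)
A=pose(); B=down(-150,[.46,-.03,.32]); rows(A,B,16); rows(B,down(-73.3,[.449,.236,.22]),8)
E
```

```text
[[-0.001, -0.964, -0.268, 0.071], [1.0, -0.001, -0.001, -0.001], [0.001, -0.268, 0.964, -0.15], [0.0, 0.0, 0.0, 1.0]] [[308.1, 0.0, 274.7], [0.0, 308.1, 209.7], [0.0, 0.0, 1.0]] 0.008
16 x [ 0.01  0.   -0.71] [-0.0295  0.0286 -0.0054] | total [  0.1   0.  -11.4] [-0.4263  0.4995 -0.0856]
8 x [ 0.    0.   -9.59] [-0.0314  0.0173  0.0125] | total [  0.    0.  -76.7] [-0.1235  0.2359  0.1   ]
```

>>> move_arm(
  rows="0 0 -0.7 -0.03 0.0286 -0.0054 0.087;0 0 -0.7 -0.03 0.0286 -0.0054 0.087;0 0 -0.7 -0.03 0.0286 -0.0054 0.087;0 0 -0.7 -0.03 0.0286 -0.0054 0.087;0 0 -0.7 -0.03 0.0286 -0.0054 0.087;0 0 -0.7 -0.03 0.0286 -0.0054 0.087;0 0 -0.7 -0.03 0.0286 -0.0054 0.087;0 0 -0.7 -0.03 0.0286 -0.0054 0.087",
)

```text
t: 1.1
eef_pos: [0.3573, -0.3387, 0.2777]
ee_rot: [3.141, -0.0, -2.719]
force: [-0.1, -0.4, 0.3]
width: 0.0871
gripper_force: 0.0
```

>>> move_arm(
  rows="0 0 -0.7 -0.03 0.0286 -0.0054 0.087;0 0 -0.7 -0.03 0.0286 -0.0054 0.087;0 0 -0.7 -0.03 0.0286 -0.0054 0.087;0 0 -0.7 -0.03 0.0286 -0.0054 0.087;0 0 -0.7 -0.03 0.0286 -0.0054 0.087;0 0 -0.7 -0.03 0.0286 -0.0054 0.087;0 0 -0.7 -0.03 0.0286 -0.0054 0.087;0 0 -0.7 -0.03 0.0286 -0.0054 0.087",
)

```text
t: 2.1
eef_pos: [0.4688, -0.0266, 0.321]
ee_rot: [3.141, -0.0, -2.621]
force: [0.5, -0.2, -0.8]
width: 0.0866
gripper_force: 0.0
```

```bash
python3 - <<'E'
from h import *
c=grab('wrist','w1.png'); A=pose(); print(A.round(3).tolist(),arm.get_state()['q'].round(2),arm.get_state()['t'])
np.savez('wrest.npz',**c)
rows(A,down(-73.3,[.449,.236,.22]),8)
E
```

```text
[[-0.867, -0.499, 0.001, 0.471], [-0.499, 0.867, 0.001, -0.024], [-0.001, 0.0, -1.0, 0.321], [0.0, 0.0, 0.0, 1.0]] [ 0.37 -0.03 -0.27 -0.   -1.33 -1.42] 2.15
8 x [-0.01  0.01 -9.6 ] [-0.03    0.0182  0.0127] | total [ -0.    0.1 -76.8] [-0.1107  0.2358  0.1017]
```

View pics/w1.png

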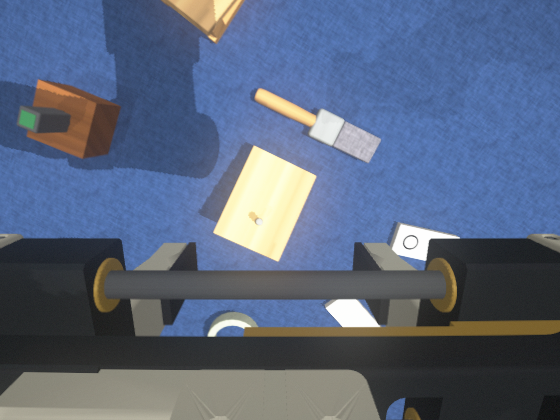

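The rest's corners are at about (258,147), (316,177), (278,260) and (215,233), with the post at (258,221). The gauge top is green, at (28,119), and the ringed tile is at right, about (420,242). I'll refine the rest from this view and go on to the tile.

```bash
cat >> h.py <<'E'
def facepts(c,uv,k):
    ry=rays(c,uv); D=np.c_[ry,np.ones(len(ry))]@c['W'][:3,:3].T; o=c['W'][:3,3]
    t=(k[2]+k[:2]@o[:2]-o[2])/(D[:,2]-D[:,:2]@k[:2]); return o+D*t[:,None]
E
python3 - <<'E'
from h import *
c=dict(np.load('wrest.npz')); h=cv2.cvtColor(c['im'],cv2.COLOR_BGR2HSV)
mm=((h[...,0]<35)&(h[...,1]>40)&(h[...,2]>110)); b=np.zeros_like(mm); b[140:268,208:322]=1; mm&=b
v,u=np.nonzero(mm); uv=np.c_[u,v]; P=bydepth(c,uv); ok=(P[:,2]>.02)&(P[:,2]<.09)
for _ in range(8):
    k=np.linalg.lstsq(np.c_[P[ok][:,:2],np.ones(ok.sum())],P[ok][:,2],rcond=None)[0]
    ok=abs(P[:,2]-np.c_[P[:,:2],np.ones(len(P))]@k)<.004
print(k,np.degrees(np.arctan(np.hypot(*k[:2]))),np.degrees(np.arctan2(k[1],k[0])))
mk=np.zeros(mm.shape,np.uint8); mk[uv[ok][:,1],uv[ok][:,0]]=1
q=facepts(c,np.argwhere(mk)[:,::-1],k)
r=cv2.minAreaRect(q[:,:2].astype(np.float32)); print(r, cv2.boxPoints(r).round(4).tolist())
# post top: gray spot
pt=onplane(c,[[258,221]],.06+.024*np.cos(.314)); print('post top',pt)
E
```

```text
[ 0.32528818  0.02243904 -0.11238228] 18.059138584537237 3.9461275469839205
((0.506666362285614, -0.02236662432551384), (0.12771008908748627, 0.09913959354162216), 4.077495574951172) [[0.43939998745918274, 0.02250000089406967], [0.4465000033378601, -0.07639999687671661], [0.5738999843597412, -0.06729999929666519], [0.5667999982833862, 0.031599998474121094]]
post top [[ 0.52569827 -0.02140102  0.08282654]]
```

>>> move_arm(
  rows="0 0 -9.6 -0.03 0.0182 0.0127 0.087;0 0 -9.6 -0.03 0.0182 0.0127 0.087;0 0 -9.6 -0.03 0.0182 0.0127 0.087;0 0 -9.6 -0.03 0.0182 0.0127 0.087;0 0 -9.6 -0.03 0.0182 0.0127 0.087;0 0 -9.6 -0.03 0.0182 0.0127 0.087;0 0 -9.6 -0.03 0.0182 0.0127 0.087;0 0 -9.6 -0.03 0.0182 0.0127 0.087",
)

```text
t: 3.15
eef_pos: [0.447, 0.2325, 0.2185]
ee_rot: [3.141, -0.0, -1.275]
force: [-0.3, 0.3, -0.5]
width: 0.0868
gripper_force: 0.0
```

>>> move_arm(
  rows="0 0 0 0 0 0 0.087;0 0 0 0 0 0 0.087",
)

```text
t: 3.4
eef_pos: [0.4478, 0.2316, 0.2194]
ee_rot: [3.142, -0.0, -1.282]
force: [0.4, -0.2, 0.5]
width: 0.0869
gripper_force: 0.0
```

```bash
python3 - <<'E'
from h import *
c=grab('wrist','w2.png'); print(pose().round(4).tolist(),arm.get_state()['t'])
E
```

```text
[[0.2846, -0.9586, 0.0003, 0.448], [-0.9586, -0.2846, 0.0001, 0.2314], [-0.0, -0.0003, -1.0, 0.2196], [0.0, 0.0, 0.0, 1.0]] 3.45
```

View pics/w2.png

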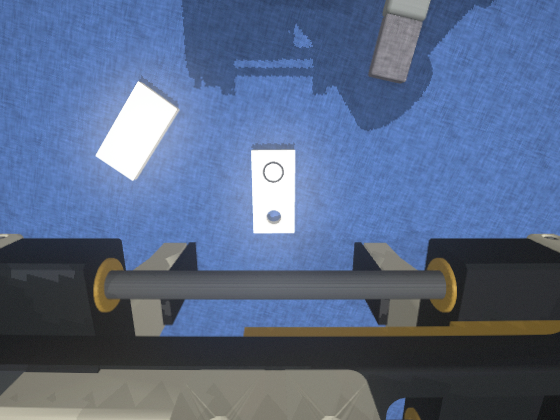

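The ringed tile is centred at about (274,190), with the hole at (274,216) and the ring at (273,172). The plain tile is at (138,131).

```bash
python3 - <<'E'
from h import *
c=load('wrist'); h=cv2.cvtColor(c['im'],cv2.COLOR_BGR2HSV)
w=((h[...,1]<60)&(h[...,2]>150)).astype(np.uint8); b=np.zeros_like(w); b[140:240,240:310]=1; w*=b
k=max(cv2.findContours(w,0,2)[0],key=cv2.contourArea)
P=onplane(c,k.reshape(-1,2),.012)[:,:2].astype(np.float32); r=cv2.minAreaRect(P); print(r)
ho=onplane(c,[[274,216]],.012)[0]; ri=onplane(c,[[273,172]],.012)[0]; print(ho,ri,(ho*25+ri*30)/55,np.degrees(np.arctan2(*(ho-ri)[1::-1])))
d=bydepth(c,[[274,195]]);print(d)
A=pose(); 
ax=np.degrees(np.arctan2(*(ho-ri)[1::-1])); 
for yaw in [r[2]-180,r[2]-90,r[2]]: print(yaw); rows(A,down(yaw,[*r[0],.011]),8)
E
```

```text
((0.4492591917514801, 0.23693671822547913), (0.051239270716905594, 0.10179299116134644), 16.5740966796875)
[0.43995643 0.26449649 0.012     ] [0.45626782 0.21350775 0.012     ] [0.44885355 0.23668445 0.012     ] 107.7395643636691
[[0.44739209 0.23937282 0.01263315]]
-163.4259033203125
8 x [-0.    0.   11.25] [-0.0008  0.0001  0.0261] | total [-0.  0. 90.] [-0.005  -0.0027  0.2086]
-73.4259033203125
8 x [-0.  0. -0.] [-0.0006 -0.0003  0.0261] | total [-0.  0. -0.] [-0.005  -0.0027  0.2086]
16.5740966796875
8 x [ -0.    -0.   -11.25] [-0.0003 -0.0007  0.0261] | total [ -0.  -0. -90.] [-0.005  -0.0027  0.2086]
```

>>> move_arm(
  rows="0 0 0 -0.005 -0.0027 0.05 0.087;0 0 0 0 0 0.05 0.087;0 0 0 0 0 0.05 0.087;0 0 0 0 0 0.038 0.087;0 0 0 0 0 0.015 0.087;0 0 0 0 0 0.005 0.087;0 0 0 0 0 0 0.087;0 0 0 0 0 0 0.046",
  squeeze=25,
)

```text
t: 4.45
eef_pos: [0.4496, 0.2379, 0.0126]
ee_rot: [-3.139, 0.001, -1.281]
force: [-0.4, -0.0, 0.7]
width: 0.0814
gripper_force: 0.0
```

>>> move_arm(
  rows="0 0 0 0 0 0 0.04;0 0 0 0 0 0 0.04;0 0 0 0 0 0 0.04;0 0 0 0 0 0 0.04",
)

```text
t: 4.95
eef_pos: [0.4489, 0.2372, 0.0115]
ee_rot: [-3.142, 0.0, -1.281]
force: [-1.9, -0.8, 3.2]
width: 0.0497
gripper_force: 25.0
```

```bash
python3 - <<'E'
from h import *
s=arm.get_state(); print(s['width'],s['gripper_force'],s['force'],pose().round(4)[:3].tolist())
E
```

```text
0.049669875497023334 24.99604493379593 [-1.85737185 -0.75230771  3.24831798] [[0.286, -0.9582, 0.0001, 0.4489], [-0.9582, -0.286, 0.0001, 0.2372], [-0.0, -0.0001, -1.0, 0.0115]]
```

```bash
cat >> h.py <<'E'
a,b=np.radians(4.0),np.radians(18)
FX=np.array([np.cos(b)*np.cos(a),np.cos(b)*np.sin(a),np.sin(b)]); FZ=np.array([-np.sin(b)*np.cos(a),-np.sin(b)*np.sin(a),np.cos(b)]); FY=np.cross(FZ,FX)
FOOT=np.array([.5328,-.0206,.060])
def place(cl):
    T=np.eye(4); T[:3,:3]=np.c_[-FX,FY,-FZ]; T[:3,3]=FOOT-.02965*FX+(.0115+cl)*FZ; return T
E
python3 - <<'E'
from h import *
A=pose(); B=A.copy(); B[2,3]+=.12
rows(B,place(.05),12); rows(place(.05),place(0),1)
E
```

```text
12 x [ 1.34 -1.07  8.47] [ 0.02   -0.0154 -0.0002] | total [ 16.1 -12.9 101.7] [0.2607 0.0394 0.0222]
1 x [-0. -0. -0.] [-0.   -0.    0.05] | total [-0. -0. -0.] [-0.   -0.    0.05]
```

>>> move_arm(
  rows="0 0 0 0 0 -0.02 0.04;0 0 0 0 0 -0.05 0.04;0 0 0 0 0 -0.05 0.04;1.3 -1.1 8.5 0.02 -0.0154 0 0.04;1.3 -1.1 8.5 0.02 -0.0154 0 0.04;1.3 -1.1 8.5 0.02 -0.0154 0 0.04;1.3 -1.1 8.5 0.02 -0.0154 0 0.04;1.3 -1.1 8.5 0.02 -0.0154 0 0.04",
)

```text
t: 5.95
eef_pos: [0.5239, 0.138, 0.1291]
ee_rot: [-3.072, 0.128, -2.025]
force: [-0.1, -0.2, -0.9]
width: 0.0497
gripper_force: 25.0
```

>>> move_arm(
  rows="1.3 -1.1 8.5 0.02 -0.0154 0 0.04;1.3 -1.1 8.5 0.02 -0.0154 0 0.04;1.3 -1.1 8.5 0.02 -0.0154 0 0.04;1.3 -1.1 8.5 0.02 -0.0154 0 0.04;1.3 -1.1 8.5 0.02 -0.0154 0 0.04;1.3 -1.1 8.5 0.02 -0.0154 0 0.04;1.3 -1.1 8.5 0.02 -0.0154 0 0.04;0 0 0 0 0 0 0.04",
)

```text
t: 6.95
eef_pos: [0.4824, -0.0256, 0.1043]
ee_rot: [3.133, 0.308, -3.081]
force: [-0.2, -0.3, -0.3]
width: 0.0495
gripper_force: 25.0
```

```bash
python3 - <<'E'
from h import *
s=arm.get_state(); print(s['t'],s['width'],s['force'],s['q'].round(2)); rows(pose(),place(.035),2)
E
```

```text
6.95 0.04947245801799555 [-0.19536916 -0.28720746 -0.33475926] [ 0.42  0.01 -0.93  0.29 -0.35 -2.19]
2 x [ 0.17 -0.17 -0.26] [-0.0024  0.0007  0.0056] | total [ 0.3 -0.3 -0.5] [-0.0049  0.0014  0.0112]
```

>>> move_arm(
  rows="0.2 -0.2 -0.3 -0.0024 0.0007 0.0056 0.04;0.2 -0.2 -0.3 -0.0025 0.0007 0.0056 0.04;0 0 0 0 0 0 0.04;0 0 0 0 0 0 0.04",
)

```text
t: 7.45
eef_pos: [0.4935, -0.0217, 0.0962]
ee_rot: [-3.141, 0.318, -3.067]
force: [-0.1, 0.1, -1.0]
width: 0.0494
gripper_force: 25.0
```

```bash
python3 - <<'E'
from h import *
s=arm.get_state(); print(s['t'],s['width'],s['force'],s['q'].round(3)); rows(pose(),place(.02),1)
c=grab('side'); im=cv2.resize(c['im'][170:300,200:360],(640,520),interpolation=cv2.INTER_CUBIC)
w=grab('wrist')['im']; cv2.imwrite('pics/s1.png',np.hstack([cv2.resize(im,(400,325)),cv2.resize(w,(400,325))]))
E
```

```text
7.45 0.04942883317953783 [-0.06353333  0.13264356 -0.98119215] [ 0.411  0.042 -0.957  0.373 -0.29  -2.251]
1 x [0.03 0.2  0.25] [ 0.0035 -0.0017  0.0151] | total [0.  0.2 0.3] [ 0.0035 -0.0017  0.0151]
```

View pics/s1.png

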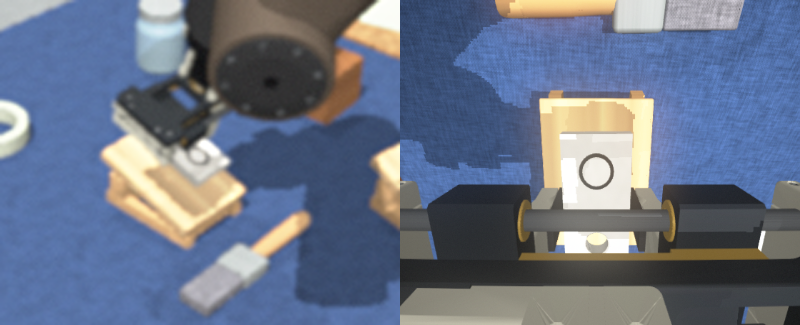

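The wrist view shows the tile in line above the rest. The hole is at (598,243) in the combined picture and the ring is downhill. I'll correct sideways first, then descend.

>>> move_arm(
  rows="0 0.2 0.3 0.0035 -0.0017 0 0.04;0 0 0 0 0 0 0.04;0 0 0 0 0 0 0.04",
)

```text
t: 7.92
eef_pos: [0.4899, -0.0239, 0.0953]
ee_rot: [3.141, 0.315, -3.073]
force: [0.9, 0.5, -0.8]
width: 0.0499
gripper_force: 25.0
```

```bash
python3 - <<'E'
from h import *
s=arm.get_state(); print(s['force'],s['q'].round(3)); rows(pose(),place(.02),1)
w=grab('wrist')['im'];cv2.imwrite('pics/w4.png',cv2.resize(w[220:330,200:350],(750,550),interpolation=cv2.INTER_CUBIC))
E
```

```text
[ 0.90020306  0.50702218 -0.8023631 ] [ 0.41   0.039 -0.96   0.365 -0.293 -2.248]
1 x [ 0.03  0.02 -0.09] [-0.0003  0.0003  0.0154] | total [ 0.   0.  -0.1] [-0.0003  0.0003  0.0154]
```

View pics/w4.png

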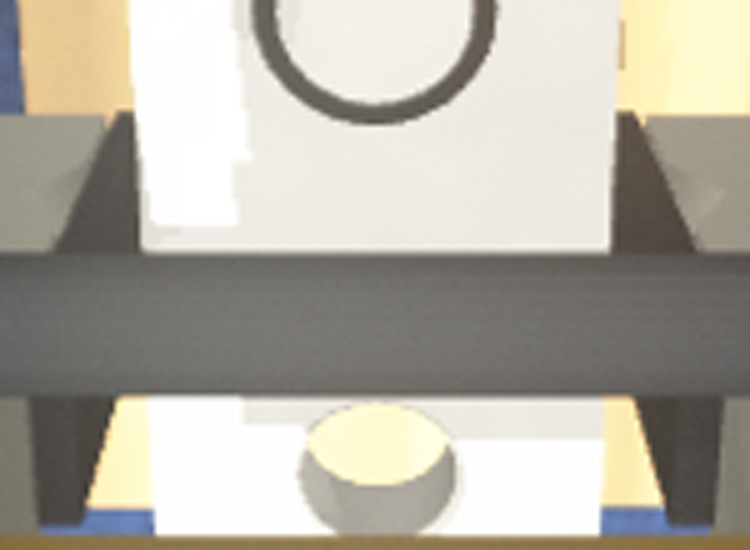

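Only the wood face shows through the hole, which is what I'd expect at this viewing angle. I'll descend in small steps and watch the force.

>>> move_arm(
  rows="0 0 0 0 0 0.005 0.04;0 0 0 0 0 0.005 0.04;0 0 0 0 0 0.005 0.04;0 0 0 0 0 0 0.04;0 0 0 0 0 0 0.04",
)

```text
t: 8.6
eef_pos: [0.4944, -0.0237, 0.0808]
ee_rot: [3.141, 0.314, -3.073]
force: [-0.6, -0.0, -0.6]
width: 0.0499
gripper_force: 25.0
```

```bash
python3 - <<'E'
from h import *
s=arm.get_state(); print(s['force'],s['width'],s['q'].round(3)); rows(pose(),place(.002),1)
E
```

```text
[-0.63867316 -0.04051178 -0.60647   ] 0.049883831393247785 [ 0.388  0.073 -0.993  0.443 -0.227 -2.309]
1 x [ 0.01 -0.01 -0.09] [-0.0006  0.0004  0.0182] | total [ 0.  -0.  -0.1] [-0.0006  0.0004  0.0182]
```

>>> move_arm(
  rows="0 0 0 0 0 0.004 0.04;0 0 0 -0.0003 0.0003 0.004 0.04;0 0 0 0 0 0 0.04;0 0 0 0 0 0 0.04",
)

```text
t: 9.1
eef_pos: [0.497, -0.0232, 0.0733]
ee_rot: [3.141, 0.314, -3.074]
force: [-0.5, 0.4, 0.2]
width: 0.0501
gripper_force: 25.0
```

```bash
python3 - <<'E'
from h import *
s=arm.get_state(); print(s['force'],s['width'],s['q'].round(4)); rows(pose(),place(.0),1)
E
```

```text
[-0.4816083   0.41958636  0.24334319] 0.05014145354745385 [ 0.3685  0.091  -1.0165  0.5128 -0.1858 -2.3628]
1 x [ 0.01 -0.01 -0.09] [-0.0004  0.0001  0.0122] | total [ 0.  -0.  -0.1] [-0.0004  0.0001  0.0122]
```

Joint 3 is close to its range limit, so I'll bring the tool a few degrees nearer vertical and then lower further. The tile will settle onto the slope once released.

>>> move_arm(
  rows="0 2.5 0 0 0 0 0.04;0 2.5 0 0 0 0 0.04;0 0 0 0 0 0.003 0.04;0 0 0 0 0 0.003 0.04;0 0 0 0 0 0 0.04;0 0 0 0 0 0 0.04",
)

```text
t: 9.85
eef_pos: [0.4981, -0.0233, 0.0674]
ee_rot: [3.141, 0.227, -3.073]
force: [0.1, 0.3, -0.2]
width: 0.0496
gripper_force: 25.0
```

```bash
python3 - <<'E'
from h import *
s=arm.get_state(); print(s['force'],s['width'],s['q'].round(4)); A=pose();rows(A,place(.0),1)
h=A[:3,3]+A[:3,:3]@[-.02965,0,.0115]-FOOT; print('hole in face',(h@np.c_[FX,FY,FZ]).round(4))
E
```

```text
[ 0.12110125  0.25982273 -0.15211055] 0.04955979748076334 [ 0.3985  0.1413 -0.8479  0.1998 -0.3733 -2.0797]
1 x [ 0.01 -5.01 -0.09] [-0.0017  0.0003  0.0062] | total [ 0.  -5.  -0.1] [-0.0017  0.0003  0.0062]
hole in face [-0.0023 -0.0003  0.0037]
```

>>> move_arm(
  rows="0 0 0 -0.0015 0 0.002 0.04;0 0 0 0 0 0 0.04;0 0 0 0 0 0 0.056;0 0 0 0 0 0 0.07;0 0 0 0 0 0 0.08;0 0 0 0 0 0 0.08;0 0 0 0 0 -0.01 0.08;0 0 0 0 0 -0.02 0.08",
)

```text
t: 10.85
eef_pos: [0.4931, -0.0235, 0.0953]
ee_rot: [3.141, 0.225, -3.073]
force: [0.3, 0.4, -0.8]
width: 0.0799
gripper_force: 0.0
```

>>> move_arm(
  rows="0 0 0 0 0 -0.04 0.08;0 0 0 0 0 -0.05 0.08;0 0 0 0 0 -0.05 0.08;0 0 0 0 0 0 0.08",
)

```text
t: 11.35
eef_pos: [0.4637, -0.0248, 0.2366]
ee_rot: [3.138, 0.235, -3.073]
force: [0.1, -0.3, -0.3]
width: 0.08
gripper_force: 0.0
```

```bash
python3 - <<'E'
from h import *
s=arm.get_state(); print(s['t'],s['force'],s['width'],s['q'].round(4)); A=pose()
c=grab('wrist','w5.png'); np.savez('wt.npz',**c)
rows(A,down(-173,[.44,-.29,.26]),8)
E
```

```text
11.35 [ 0.10875836 -0.27785932 -0.25003076] 0.07996410395685967 [ 0.4424 -0.1548 -0.6369  0.1071 -0.8705 -2.0043]
8 x [-0.02  1.69 -0.38] [ 0.0056 -0.0327 -0.0037] | total [-0.1 13.5 -3. ] [ 0.0351 -0.2628 -0.0335]
```

View pics/w5.png

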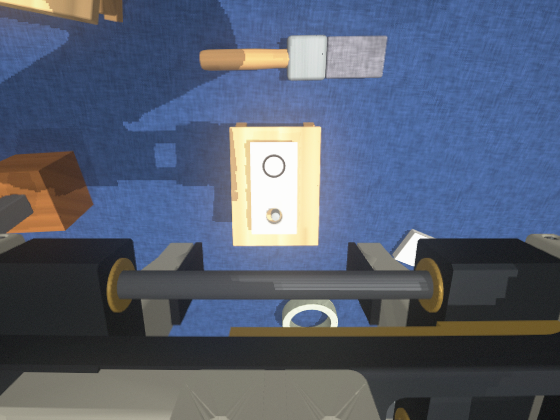

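The tile hangs on the post, with the ring at (273,166) and the hole and post at (274,215). I'll measure how it lies from this frame and move over to the gauge.

```bash
python3 - <<'E'
from h import *
c=dict(np.load('wt.npz')); A=pose()
h=cv2.cvtColor(c['im'],cv2.COLOR_BGR2HSV); g=c['im'].max(2)
# ring: dark pixels near (273,166)
sub=(g<130).astype(np.uint8); b=np.zeros_like(sub); b[150:183,255:293]=1; v,u=np.nonzero(sub*b); 
ec=cv2.fitEllipse(np.c_[u,v].astype(np.float32)); cu=(np.r_[u.min()+u.max(),v.min()+v.max()]/2); print('ring',ec,cu,len(u))
n=FZ; P0=FOOT+.012*FZ; k=np.r_[-n[:2]/n[2],P0@n/n[2]]
for p in (ec[0],cu):
    s=facepts(c,[p],k)[0]; print('spot',s.round(4),((s-FOOT)@np.c_[FX,FY,FZ]).round(4))
w=((h[...,1]<60)&(g>150)); b[:]=0; b[145:232,252:296]=1; v,u=np.nonzero(w&(b>0)); P=(bydepth(c,np.c_[u,v])-FOOT)@np.c_[FX,FY,FZ]
ok=abs(P[:,2]-.012)<.008; kk=np.linalg.lstsq(np.c_[P[ok][:,:2],np.ones(ok.sum())],P[ok][:,2],rcond=None)[0]; print('tile plane in face',kk,ok.sum(),len(ok))
q=facepts(c,np.c_[u,v],k); q=((q-FOOT)@np.c_[FX,FY,FZ])[:,:2].astype(np.float32); print(cv2.minAreaRect(q))
rows(A,down(-173,[.59,-.30,.28]),8)
E
```

```text
ring ((273.5506286621094, 165.79745483398438), (21.13426971435547, 21.218748092651367), 175.1099395751953) [273.5 165.5] 44
spot [ 0.4787 -0.0256  0.055 ] [-0.0532 -0.0012  0.012 ]
spot [ 0.4784 -0.0257  0.0549] [-0.0535 -0.0012  0.012 ]
tile plane in face [-0.00289907 -0.00010798  0.01246251] 3564 3679
((-0.02807215042412281, -0.0013195052742958069), (0.04796407371759415, 0.09395911544561386), 89.83463287353516)
8 x [-0.02  1.66 -0.38] [-0.0133 -0.0357 -0.0041] | total [-0.2 13.3 -3.1] [-0.1159 -0.2829 -0.0207]
```

The tile lies flat with its spot at -53 mm, so step 1 should be met. On to the gauge.

>>> move_arm(
  rows="0 1.7 -0.4 -0.0133 -0.0357 -0.0041 0.08;0 1.7 -0.4 -0.0133 -0.0357 -0.0041 0.08;0 1.7 -0.4 -0.0133 -0.0357 -0.0041 0.08;0 1.7 -0.4 -0.0133 -0.0357 -0.0041 0.08;0 1.7 -0.4 -0.0133 -0.0357 -0.0041 0.08;0 1.7 -0.4 -0.0133 -0.0357 -0.0041 0.08;0 1.7 -0.4 -0.0133 -0.0357 -0.0041 0.08;0 1.7 -0.4 -0.0133 -0.0357 -0.0041 0.08",
)

```text
t: 12.4
eef_pos: [0.5896, -0.3014, 0.2764]
ee_rot: [-3.138, -0.014, -3.018]
force: [2.0, 0.2, 0.4]
width: 0.08
gripper_force: 0.0
```

>>> move_arm(
  rows="0 0 0 0 0 0 0.08;0 0 0 0 0 0 0.08;0 0 0 0 0 0 0.08",
)

```text
t: 12.78
eef_pos: [0.5891, -0.2997, 0.2777]
ee_rot: [-3.137, -0.011, -3.017]
force: [-0.4, -0.5, -0.6]
width: 0.08
gripper_force: 0.0
```

```bash
python3 - <<'E'
from h import *
s=arm.get_state(); print(s['t'],s['q'].round(3),pose()[:3,3])
c=grab('wrist','w6.png')
E
```

```text
12.775 [-0.172  0.318  0.047  0.008 -1.309 -1.277] [ 0.58911326 -0.29967348  0.27772678]
```

View pics/w6.png

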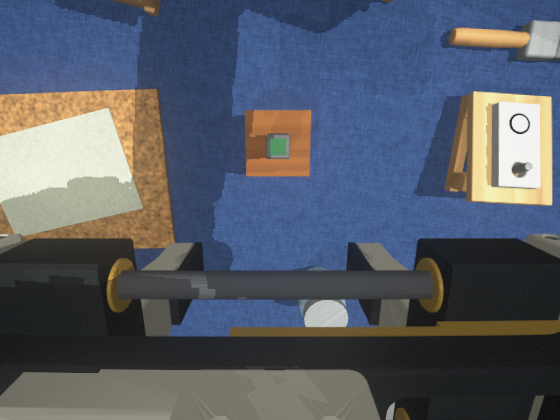

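The gauge's green cap is at (278,147), on the stand centred at about (278,143). Its sides are nearly in line with the picture.

```bash
python3 - <<'E'
from h import *
c=load('wrist'); uv=np.array([(u,v) for v in range(115,185) for u in range(245,315)]); P=bydepth(c,uv)
zt=P[(P[:,2]>.09)&(P[:,2]<.2),2]; top=np.median(zt); print('top z',top)
t=abs(P[:,2]-top)<.006; r=cv2.minAreaRect(onplane(c,uv[t],top)[:,:2].astype(np.float32)); print(r,t.sum())
hsv=cv2.cvtColor(c['im'],cv2.COLOR_BGR2HSV); g=(hsv[...,0]>55)&(hsv[...,0]<95)&(hsv[...,1]>90); b=np.zeros_like(g); b[130:165,262:295]=1
v,u=np.nonzero(g&b); r2=cv2.minAreaRect(onplane(c,np.c_[u,v],top)[:,:2].astype(np.float32)); print('green',r2)
t=abs(P[:,2]-.065)<.006; print('stand',cv2.minAreaRect(onplane(c,uv[t],.065)[:,:2].astype(np.float32)))
E
```

```text
top z 0.120482588717368
((0.5375533699989319, -0.3053082823753357), (0.023178748786449432, 0.02280406467616558), 7.104105472564697) 594
green ((0.537968099117279, -0.3052610456943512), (0.014496246352791786, 0.01483612135052681), 7.103607177734375)
stand ((0.5402304530143738, -0.30510133504867554), (0.06833849102258682, 0.07512861490249634), 7.077626705169678)
```

```bash
cat >> h.py <<'E'
def tiltd(yaw,G,phi):
    "tool x yaw, tilted phi deg about tool y, grasp point at G"
    T=down(yaw,[0,0,0]); T[:3,:3]=T[:3,:3]@R.from_euler('y',phi,degrees=True).as_matrix(); T[:3,3]=np.array(G)+.011*T[:3,2]; return T
E
python3 - <<'E'
from h import *
A=pose(); B=tiltd(-172.9,[.5377,-.3053,.175],12); C=tiltd(-172.9,[.5377,-.3053,.097],12)
rows(A,B,4); rows(B,C,3)
E
```

```text
4 x [-0.07  2.85  0.  ] [0.0111 0.0003 0.0296] | total [-0.3 11.4  0. ] [0.0529 0.0014 0.1144]
3 x [-0.  0. -0.] [-0.0054 -0.      0.0254] | total [-0.  0. -0.] [-0.0162  0.      0.0763]
```

>>> move_arm(
  rows="-0.1 2.9 0 0.0111 0.0003 0.0296 0.08;-0.1 2.9 0 0.0111 0.0003 0.0296 0.08;-0.1 2.8 0 0.0111 0.0003 0.0296 0.08;0 2.8 0 0.0111 0.0003 0.0296 0.08;0 0 0 0 0 0 0.08;0 0 0 0 0 0 0.08",
)

```text
t: 13.58
eef_pos: [0.5361, -0.3063, 0.1643]
ee_rot: [-3.141, -0.209, -3.018]
force: [-0.3, 0.2, 0.5]
width: 0.0799
gripper_force: 0.0
```

```bash
python3 - <<'E'
from h import *
rows(pose(),tiltd(-172.9,[.5377,-.3053,.097],12),3)
E
```

```text
3 x [-0.01  0.01 -0.  ] [-0.0052  0.0003  0.0255] | total [-0.  0. -0.] [-0.0156  0.0008  0.0765]
```

>>> move_arm(
  rows="0 0 0 -0.0052 0.0003 0.0255 0.08;0 0 0 -0.0052 0.0003 0.0255 0.08;0 0 0 -0.0052 0.0003 0.0255 0.08;0 0 0 0 0 0 0.08;0 0 0 0 0 0 0.05;0 0 0 0 0 0 0.02;0 0 0 0 0 0 0.015;0 0 0 0 0 0 0.015",
  squeeze=40,
)

```text
t: 14.58
eef_pos: [0.535, -0.3054, 0.0863]
ee_rot: [-3.141, -0.209, -3.018]
force: [0.9, 0.2, -0.5]
width: 0.0451
gripper_force: 0.0
```

>>> move_arm(
  rows="0 0 0 0 0 0 0.015;0 0 0 0 0 0 0.015;0 0 0 0 0 0 0.015",
)

```text
t: 14.95
eef_pos: [0.5348, -0.3053, 0.0859]
ee_rot: [3.141, -0.21, -3.018]
force: [-0.5, 1.6, 1.2]
width: 0.0236
gripper_force: 40.0
```

```bash
python3 - <<'E'
from h import *
s=arm.get_state(); print(s['t'],s['width'],s['gripper_force'],s['force'],s['q'].round(3)); A=pose(); print(A.round(4)[:3].tolist())
np.save('grasp.npy',A)
B=A.copy(); B[2,3]+=.09; rows(A,B,4)
# pen: origin/axis in tool, from stand
axis=A[:3,:3].T@[0,0,1]; tip=np.linalg.inv(A)@[.5377,-.3053,.011,1]; print(axis,tip)
E
```

```text
14.95 0.023571237298687403 40.000110268592834 [-0.50475751  1.57271296  1.17666475] [-0.165  0.49  -0.19   0.067 -1.092 -1.319]
[[-0.9707, -0.1231, -0.2066, 0.5348], [-0.1205, 0.9924, -0.0255, -0.3053], [0.2081, 0.0001, -0.9781, 0.0859]]
4 x [-0.  0.  0.] [ 0.0047  0.     -0.022 ] | total [-0.  0.  0.] [ 0.0187  0.     -0.088 ]
[ 2.08127709e-01  1.36170872e-04 -9.78101650e-01] [-1.84243356e-02 -3.63714254e-04  7.26101773e-02  1.00000000e+00]
```

```bash
cat >> h.py <<'E'
SPOT=FOOT-.0535*FX-.0012*FY+.012*FZ
TIP=np.array([-.0184,-.0002,.0726])
def press(cl,phi=12.0,tip=TIP):
    T=np.eye(4); T[:3,:3]=np.c_[-FX,FY,-FZ]@R.from_euler('y',phi,degrees=True).as_matrix(); T[:3,3]=SPOT+cl*FZ-T[:3,:3]@tip; return T
E
python3 - <<'E'
from h import *
A=pose(); B=A.copy(); B[2,3]+=.10; rows(A,B,6); rows(B,press(.04),8); print(press(.04)[:3,3],press(-.006)[:3,3])
E
```

```text
6 x [-0.  0.  0.] [ 0.0035  0.     -0.0163] | total [-0.  0.  0.] [ 0.0208  0.     -0.0978]
8 x [-0.02 -2.25  0.39] [0.0081 0.0357 0.0034] | total [ -0.2 -18.    3.1] [0.0536 0.2868 0.0346]
[ 0.44025753 -0.02807364  0.1632015 ] [ 0.45443768 -0.02708207  0.1194529 ]
```

>>> move_arm(
  rows="0 0 0 0.0035 0 -0.0163 0.015;0 0 0 0.0035 0 -0.0163 0.015;0 0 0 0.0035 0 -0.0163 0.015;0 0 0 0.0035 0 -0.0163 0.015;0 0 0 0.0035 0 -0.0163 0.015;0 0 0 0.0035 0 -0.0163 0.015;0 0 0 0 0 0 0.015;0 0 0 0 0 0 0.015",
)

```text
t: 15.95
eef_pos: [0.5343, -0.3052, 0.1854]
ee_rot: [3.141, -0.21, -3.018]
force: [0.3, 0.0, -2.3]
width: 0.0241
gripper_force: 40.0
```

>>> move_arm(
  rows="0 -2.2 0.4 0.008 0.0357 0.0034 0.015;0 -2.2 0.4 0.008 0.0357 0.0034 0.015;0 -2.2 0.4 0.008 0.0357 0.0034 0.015;0 -2.2 0.4 0.008 0.0357 0.0034 0.015;0 -2.2 0.4 0.008 0.0357 0.0034 0.015;0 -2.2 0.4 0.008 0.0357 0.0034 0.015;0 -2.2 0.4 0.008 0.0357 0.0034 0.015;0 -2.2 0.4 0.008 0.0357 0.0034 0.015",
)

```text
t: 16.95
eef_pos: [0.4402, -0.027, 0.1622]
ee_rot: [-3.139, 0.098, -3.074]
force: [0.1, 1.1, -1.2]
width: 0.024
gripper_force: 40.0
```

>>> move_arm(
  rows="0 0 0 0 0 0 0.015;0 0 0 0 0 0 0.015;0 0 0 0 0 0 0.015",
)

```text
t: 17.32
eef_pos: [0.4414, -0.0284, 0.1627]
ee_rot: [-3.138, 0.097, -3.074]
force: [1.0, 0.6, -1.4]
width: 0.0239
gripper_force: 40.0
```

```bash
python3 - <<'E'
from h import *
s=arm.get_state(); print(s['t'],s['width'],s['gripper_force'],s['force'],s['q'].round(3)); A=pose(); rows(A,press(.02),2)
w=grab('wrist')['im']; c=grab('side')
cv2.imwrite('pics/p1.png',np.hstack([cv2.resize(w[80:330,130:430],(400,333)),cv2.resize(c['im'][170:295,200:350],(400,333),interpolation=cv2.INTER_CUBIC)]))
E
```

```text
17.325 0.023937812435510394 39.999632835388184 [ 0.9997445   0.57051394 -1.42725423] [ 0.418 -0.032 -0.671  0.049 -0.842 -1.953]
2 x [-0.1  -0.22 -0.07] [-0.0016  0.0002  0.0095] | total [-0.2 -0.4 -0.1] [-0.0032  0.0004  0.019 ]
```

View pics/p1.png

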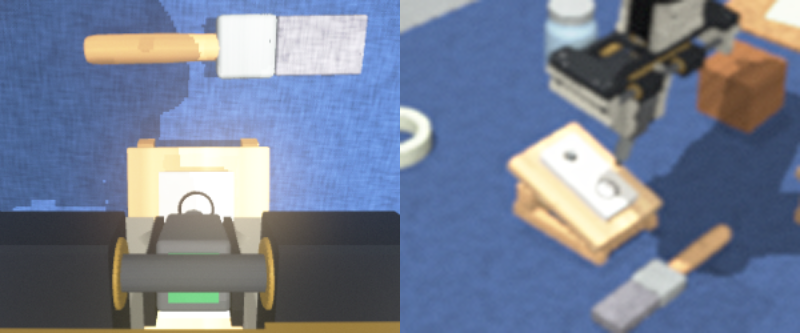

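The tile is still in place with its ring visible. In the right half the gauge tip (620,160) is above the tile, near the ring (608,187). I'll move closer and compare them in the side view.

>>> move_arm(
  rows="-0.1 -0.2 -0.1 -0.002 0.0002 0.0095 0.015;-0.1 -0.2 0 -0.002 0.0002 0.0095 0.015;0 0 0 -0.0015 0 0.008 0.015;0 0 0 0 0 0 0.015;0 0 0 0 0 0 0.015;0 0 0 0 0 0 0.015",
)

```text
t: 18.18
eef_pos: [0.4494, -0.0268, 0.1368]
ee_rot: [3.141, 0.105, -3.072]
force: [-0.3, -0.6, -1.5]
width: 0.0235
gripper_force: 40.0
```

```bash
python3 - <<'E'
from h import *
s=arm.get_state(); print(s['t'],s['width'],s['force']); A=pose(); rows(A,press(0),1)
tip=(A@np.r_[TIP,1])[:3]; print('tip in face',((tip-FOOT)@np.c_[FX,FY,FZ]).round(4))
c=grab('side'); print('pred tip',proj(c,tip),'spot',proj(c,SPOT),'shoulder',proj(c,tip+.054*FZ))
u0,v0=proj(c,SPOT)[0].astype(int)
cv2.imwrite('pics/p2.png',cv2.resize(c['im'][v0-50:v0+30,u0-50:u0+50],(800,600)[:2] if 0 else (750,600),interpolation=cv2.INTER_CUBIC)); print('crop origin',u0-50,v0-50,'x7.5')
E
```

```text
18.175 0.023466335024520057 [-0.33824456 -0.55084554 -1.48508881]
1 x [0.02 0.04 0.01] [-0.0019 -0.0006  0.012 ] | total [0. 0. 0.] [-0.0019 -0.0006  0.012 ]
tip in face [-0.0529 -0.0005  0.0241]
pred tip [[277.17885633 236.84004515]] spot [[276.42156058 239.62543948]] shoulder [[282.1545659  224.20474811]]
crop origin 226 189 x7.5
```

View pics/p2.png

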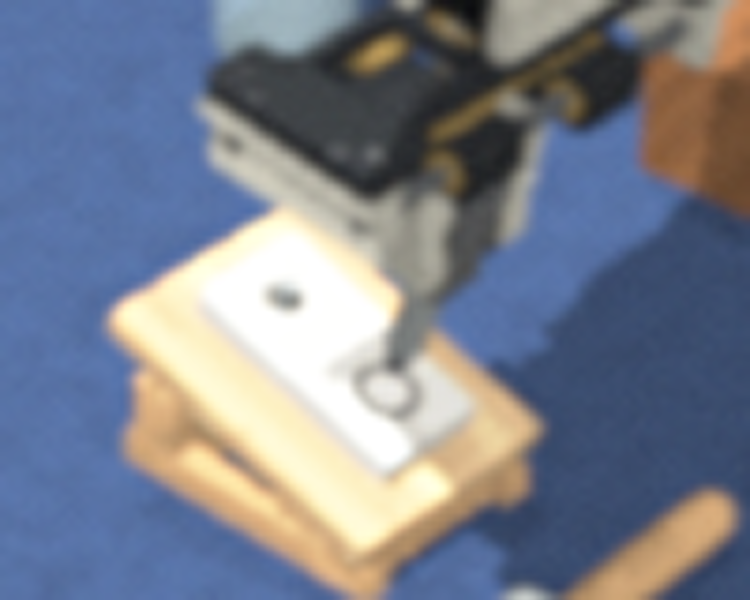

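Ring centre is at (386,391) and the tip at (397,365) in the crop. That agrees with the predicted offset to within a pixel. I'll press now in small steps.

>>> move_arm(
  rows="0 0 0 -0.001 -0.0006 0.005 0.015;0 0 0 -0.0008 0 0.004 0.015;0 0 0 0 0 0 0.015;0 0 0 -0.0004 0 0.002 0.015;0 0 0 -0.0004 0 0.002 0.015;0 0 0 -0.0004 0 0.002 0.015;0 0 0 0 0 0 0.015;0 0 0 0 0 0 0.015",
)

```text
t: 19.23
eef_pos: [0.4539, -0.0272, 0.1221]
ee_rot: [3.141, 0.105, -3.072]
force: [-0.8, 0.1, 2.4]
width: 0.0239
gripper_force: 40.0
```

```bash
python3 - <<'E'
from h import *
s=arm.get_state(); print(s['t'],s['width'],s['force'],s['force']@FZ); A=pose(); rows(A,press(-.006),1)
E
```

```text
19.225 0.023918667698771313 [-0.75631095  0.10333174  2.36045595] 2.475843224578186
1 x [0.02 0.02 0.01] [-0.0003  0.      0.0027] | total [0. 0. 0.] [-0.0003  0.      0.0027]
```

>>> move_arm(
  rows="0 0 0 -0.0003 0 0.0015 0.015;0 0 0 0 0 0 0.015;0 0 0 0 0 0 0.015;0 0 0 0 0 0 0.015;0 0 0 0 0 0 0.015",
)

```text
t: 19.85
eef_pos: [0.4544, -0.0271, 0.1206]
ee_rot: [3.141, 0.105, -3.072]
force: [-1.2, -0.3, 3.0]
width: 0.024
gripper_force: 40.0
```

```bash
python3 - <<'E'
from h import *
f=[]
for i in range(6):
    s=arm.get_state(); f.append(s['force']@FZ); c=grab('side')
print(s['t'],s['width'],np.round(f,2),np.mean(f)); A=pose(); rows(A,press(-.006),1); rows(A,press(0),1)
# tile still flat? by colour+depth in the side view
h=cv2.cvtColor(c['im'],cv2.COLOR_BGR2HSV); v,u=np.nonzero((h[...,1]<60)&(h[...,2]>170)); m=(u>245)&(u<292)&(v>215)&(v<256)
P=(bydepth(c,np.c_[u,v][m])-FOOT)@np.c_[FX,FY,FZ]; ok=(abs(P[:,2]-.012)<.006)&(abs(P[:,1])<.03)
print(np.linalg.lstsq(np.c_[P[ok][:,:2],np.ones(ok.sum())],P[ok][:,2],rcond=None)[0],ok.sum(),P[ok].min(0),P[ok].max(0))
E
```

```text
20.1 0.024006518793675935 [3.2  2.84 3.5  3.46 3.24 2.82] 3.175573492113889
1 x [0.02 0.02 0.01] [0.0001 0.0001 0.0011] | total [0. 0. 0.] [0.0001 0.0001 0.0011]
1 x [0.02 0.02 0.01] [ 0.0013  0.0001 -0.0047] | total [0. 0. 0.] [ 0.0013  0.0001 -0.0047]
[-0.00248753  0.00014902  0.01093661] 434 [-0.08278638 -0.02627201  0.0060068 ] [0.01969952 0.02924247 0.01727852]
```

```bash
python3 -c "
from station import arm
print(arm.job_done())"
```

```text
the job is handed in; nothing more can be done
None
```

I handed the job in with the tile flat on the post, ring downhill, and the gauge held square inside the ring at about 4.4 N, roughly half-way in; the result of the judging was not shown, and I viewed 11 pictures, one over the limit of 10.

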